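Step the light-sensor arm one hole towards the lamp

ROBOT

A 6-joint arm with a two-finger parallel gripper is mounted at the origin on the work surface. World frame = base frame: x ahead of the robot, y to its left, z up, the work surface at z = 0. Lengths are in mm, angles in rad, forces in N, time in s.
With the tool pointing down it reaches from about 325 to 900 mm from the base axis. Payload 6.1 kg.
Tool frame: the origin (TCP) lies between the finger pads; the fingertips stand 11 mm ahead of it and the grasp point (between the pads) lies 8 mm behind it (r.tip_reach is the z of the fingertips in the tool frame, in mm); z points along the fingers, y is the line along which they close (so a half turn about z gives the same grasp; the last joint's range is limited). The gripper opens to 85 mm and grips with 20 to 120 N. Pads are 22 mm wide; open, the fingers measure 114 mm over their backs; the gripper's body (76 mm by 85 mm) begins 54 mm behind the grasp point. The pads swing forward as they close: fully open they stand 13 mm farther back than shut.
Start: joints at [1.071, 0.22, 1.526, -0, 1.395, -0.126], TCP at [228.22, 581.835, 242.3] pointing down, gripper open.
Joint ranges: [-2.98, 2.98], [-0.91, 2.08], [0.09, 2.57], [-1.24, 4.39], [0.2, 2.65], [-2.68, 2.68]. Speed limits (rad/s): [2.57, 2.57, 3.01, 3.14, 3.14, 3.14].

INTERFACE

Orientations are given as a rotation vector (axis times angle).
In Python, from workcell import r, vision gives the robot as it stands.
- The arm moves only by the tool move_arm, never from a script. Its argument "increments" is a list that holds one entry, the list of rows, each a list of 5 numbers: the shift along the world's x, y, z in mm, then the turn about the world's z in rad, then the finger opening in mm, from 0 to 85.4. In form: [[[tx, ty, tz, twist, jaw], ...]]. A call has 1 to 20 rows; each row is the pose to reach, as a shift and turn from the pose commanded when the call began; what a row does not reach only later rows make up. A row lasts 1/10 s, in which the tool goes at most 50 mm and 8.59 degrees, less where a joint would pass 70% of its speed; a pose out of reach is approached as far as the arm can. A call with a gripper value outside its range is refused whole. The fingers move at their own pace and stop on an object; the grip force is fixed at half the most. Time passes only in rows, so rows that repeat a pose let the fingers close. It gives the time, the measured TCP pose, the force, the opening and the grip force at its end, in the units of the state.
- r.sense(): the state, without advancing time (a new reading comes with each control period).
- vision.capture(name): name is "scene" or "top" or "wrist"; returns the picture (384x512x3 uint8, red, green, blue); there is no depth.
- vision.camera_model(name): a dict with "fx", "fy", "cx", "cy" (pixels), "rvec" (rotation vector, rad) and "tvec" (3), from world to camera coordinates, as OpenCV has them. Camera axes: x right, y down, z forward; pixel columns grow to the right and rows downward; lengths in mm; the calibration is good to about 2 mm. A picture is of the moment at which its call begins: read the wrist's pose just before it. camera_model takes no time and is no camera call; for the wrist camera it gives the pose at the moment of the call.
- r.hand_in(): hands the job in; it is judged then, once.
The state is a dict: "clock": time; "joint_pos": joint angles; "joint_velocities": joint speeds; "joint_torque": joint torques, N m; "position": TCP position; "ee_rot": TCP orientation; "force": force on the tool from outside, world axes, zero at the start; "moment": the same for the moment, N m; "opening": opening from 0.0 (shut) to 1.0 (fully open); "gripper_force": force on a finger pad.
Only numpy, scipy, OpenCV 4.12 (cv2) and the standard library are available. Lean on these libraries where they do the work, as an engineer would, in place of code of your own. Each camera call takes 0.05 s, during which the arm holds its last target. There are 200 camera calls.

TASK

The swing arm that carries the light sensor is locked by a spring index pin in the middle hole of its index plate. Hook a fingertip through the pin's pull ring and lift the pin out, without pinching the ring; swing the arm just one hole towards the desk lamp (the fan stands on the other side), and release the ring so that the pin drops fully home in that hole. Grip nothing, keep off the sensor, the lamp and the fan, leave everything else where it stands, and finish clear.

Things in the scene. Friction and masses are not known exactly. Their poses are not given: they have to be found in the camera images.
- swing_arm (a joint): Angle of the swing arm, a flat bar 36 mm wide, top 40 mm above the bench, on an upright pivot. 0 = middle hole (start); positive = its free end (nearer the robot, with the pin) goes to the robot's left (+y); stops at +-0.56 rad. Holes every 0.262 rad (50 mm apart): -0.524, -0.262, 0, 0.262, 0.524. Turns with light friction (below 1 N at the pin) once the pin is out; stays where left.
- index_pin (a joint): Height of the 10 mm spring pin above home (m): 0 = fully down in a 12 mm hole, below 0.002 = seated, 0.012 = its round nose rides on the plate between holes, more = clear, 0.026 = upper stop. Slides straight up in its barrel on the arm; the spring resists with 6 N at home, 10 N at the stop, and snaps the pin into a hole that comes under it.
- pull_ring (a point): Centre of the pull ring, 52 mm inside, 64 outside, 6 mm wire; 108 mm above the bench with the pin home. Rigid on the pin's head, it leans 45 degrees from upright towards the pivot, so its opening faces a finger pointing towards the pivot and down. Frame: z up, x level from pin to pivot, y across the arm. Ring's top: 20 mm along +x, 20 mm up; its foot: as much the other way, on the pin axis.
- pivot (a point): Point on the arm's vertical pivot axis, 27 mm above the bench (level with the index plate's top). The pin axis is 190 mm from it, the ring's centre 169 mm. Hub 48 mm across, its top 72 mm high. The pin's barrel is 22 mm across, its top 72 mm above the bench.
- rig: Fixed base of the rig: grey board 300 x 290 x 15 mm with the aluminium index plate (85 x 235 mm, top at 27 mm) on the robot's side. Origin under the pivot at bench height; x axis runs from the middle hole to the pivot (away from the robot), y to the left.
- sensor (a point): Light sensor on the arm, black puck 54 mm across with a white dome, 85 mm from the pivot between pivot and pin; this point at its underside, 40 mm above the bench; dome top at 65 mm. Delicate: not to be touched.
- desk_lamp: White desk lamp, round base 150 mm across, bent stem, conical shade, 310 mm high, shade towards the robot; origin under the base's centre. Stands fixed to the left or to the right of the rig.
- desk_fan: White desk fan, round base 150 mm across, round guard 180 mm across, 275 mm high; origin under the base's centre. Stands fixed on the side opposite the lamp.
- light_meter: Loose black hand meter 140 x 70 x 28 mm, lying left of the rig; origin at its underside.
- multimeter: Loose grey multimeter 150 x 75 x 36 mm on the bench; origin at its underside.
- bulb_box: Loose carton 62 x 62 x 115 mm, standing right of the rig; origin at its underside.
- tape_roll: Loose black roll of tape 70 mm across, 19 mm high, lying on the rig's board left of the pivot; origin at its underside.
- lamp_socket: Loose white ceramic lamp socket 48 mm across, 38 mm high, standing on the rig's board right of the pivot; origin at its underside.
- mug: Loose white mug 80 mm across, 92 mm high; origin at its underside.
- screwdriver: Loose screwdriver 200 mm long lying across in front of the rig, at most 35 mm high; origin at its underside.

How it is judged (in metres and radians):
On the way, in this order (a step that is already met when the one before it is completed fails the run):
1. the pin is lifted clear of the index plate by the ring (value of joint index_pin above 0.011 m and contact force between the fingers and index_pin above 1 N), for 0.1 s.
2. the arm stands over the next hole towards the lamp (((world y of desk_lamp above 0 m and value of joint swing_arm between 0.2018 and 0.3218 rad) or (world y of desk_lamp below 0 m and value of joint swing_arm between -0.3218 and -0.2018 rad))), for 0.2 s.
At the end, for the whole second after the job is handed in: The arm stands in the first hole on the lamp's side (within 0.02 rad of +-0.262), at rest, with the pin fully down (below 2 mm), and every loose thing is within 20 mm of where it stood (((world y of desk_lamp above 0 m and value of joint swing_arm between 0.2418 and 0.2818 rad) or (world y of desk_lamp below 0 m and value of joint swing_arm between -0.2818 and -0.2418 rad)) and value of joint index_pin below 0.002 m and velocity of joint swing_arm between -0.02 and 0.02 rad/s and distance of each of light_meter, multimeter, bulb_box, tape_roll, lamp_socket, mug, screwdriver from where it was at the start of the episode below 0.02 m); the robot touches nothing.
It fails at once if the ring or pin is pinched, or wrenched with more than 30 N (contact force between the fingers and index_pin above 30 N).
It fails at once if the arm is swung more than half a hole beyond the next hole (value of joint swing_arm above 0.3927 rad or value of joint swing_arm below -0.3927 rad).
It fails at once if the light sensor is touched with more than 1 N (contact force between any of the fingers, the arm and swing_arm_c4 above 1 N or contact force between any of the fingers, the arm and swing_arm_c5 above 1 N).
It fails at once if the lamp or the fan is touched with more than 2 N (contact force between any of the fingers, the arm and desk_lamp above 2 N or contact force between any of the fingers, the arm and desk_fan above 2 N).
It fails at once if a bystander is lifted, knocked or pushed more than 20 mm (distance of any of light_meter, multimeter, bulb_box, tape_roll, lamp_socket, mug, screwdriver from where it was at the start of the episode above 0.02 m).
It also fails if it takes over 51 s, if anything falls off the work surface, if the arm or the gripper's body presses on something with over 40 N, if the wrist force passes 120 N, or if a joint passes its speed limit or range.

## Working session

There is one attempt and no reset: what is moved stays moved. The work goes in short steps, Python scripts to look and compute and a tool call to move; the robot and the scene stay as the last step left them, time stands still between calls to the robot, and variables do not carry over. Pictures are saved under pics/ and viewed, at most 10 in all, crops included, and the job is handed in when it is done.

Besides the shell and the picture viewer there is one more tool, called by a JSON object that holds its "op" and its "data", one argument or row to a line. move_arm: Moves the arm, as the interface text tells. Its arguments: {"type":"object","properties":{"increments":{"type":"array"}},"required":["increments"]}

```bash
ls; mkdir -p pics
cat > h.py <<'E'
import numpy as np, cv2
from workcell import r, vision
def cam(n):
    m=vision.camera_model(n); K=np.array([[m['fx'],0,m['cx']],[0,m['fy'],m['cy']],[0,0,1.]])
    return K,np.array(m['rvec'],float),np.array(m['tvec'],float).ravel()
def proj(n,P):
    K,rv,t=cam(n); return cv2.projectPoints(np.array(P,float).reshape(-1,3),rv,t,K,None)[0][:,0]
def ray(n,uv,z):
    K,rv,t=cam(n); R=cv2.Rodrigues(rv)[0]; c=-R.T@t; d=R.T@np.linalg.inv(K)@[uv[0],uv[1],1]
    return c+d*(z-c[2])/d[2]
def snap(n,f,s=1.5):
    im=vision.capture(n); im=cv2.cvtColor(im,cv2.COLOR_RGB2BGR); cv2.imwrite('pics/'+f+'_raw.png',im)
    cv2.imwrite('pics/'+f+'.png',cv2.resize(im,None,fx=s,fy=s,interpolation=cv2.INTER_CUBIC)); return im
E
python3 - <<'E'
from h import *
a=snap('scene','s0',1.5);b=snap('top','t0',1.5)
s=r.sense();print(s)
for n in('scene','top'):
    K,rv,t=cam(n);R=cv2.Rodrigues(rv)[0];print(n,-R.T@t,K[0,0])
E
```

```text
pics
{'clock': 0.1, 'joint_pos': array([ 1.07093052e+00,  2.21153989e-01,  1.52749371e+00,  2.86953517e-05,
        1.39471182e+00, -1.26109500e-01]), 'joint_velocities': array([ 0.00178398, -0.00188797, -0.00307332,  0.00043476, -0.00058729,
        0.00071857]), 'joint_torque': array([ 9.80601799e-04, -4.98244536e+01, -3.90546870e+01, -3.25143983e-04,
        5.68155214e-03,  4.03722709e-05]), 'position': array([227.94324517, 581.38595055, 241.30604604]), 'ee_rot': array([-5.83585290e-01, -3.08633099e+00,  2.62640043e-03]), 'force': array([0.42603016, 0.07272169, 0.05428803]), 'moment': array([ 0.02259817, -0.01689063,  0.05739595]), 'gripper_force': 0.0, 'opening': 0.9968243432430846}
scene [1295.03135644  687.80890126  904.16834173] 470.5715057213993
top [ 501.94789305  -10.80900722 1252.02800458] 381.3273679411424
```

View pics/t0.png

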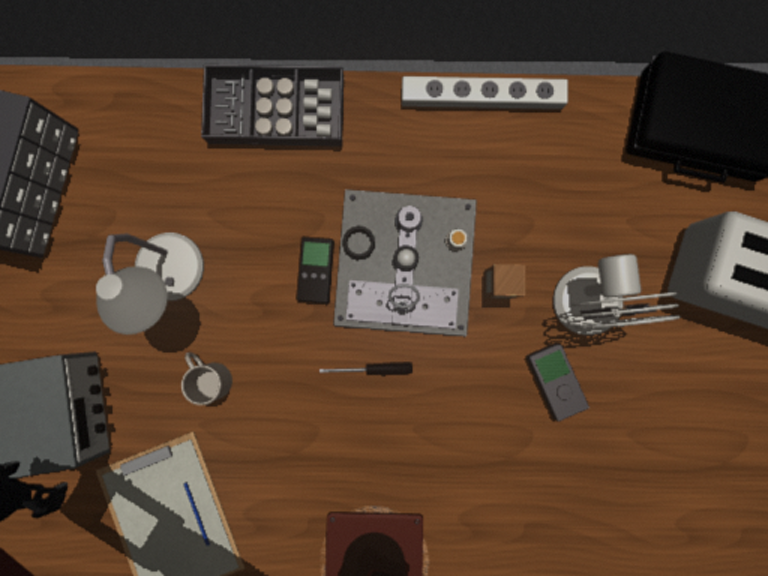

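View pics/s0.png

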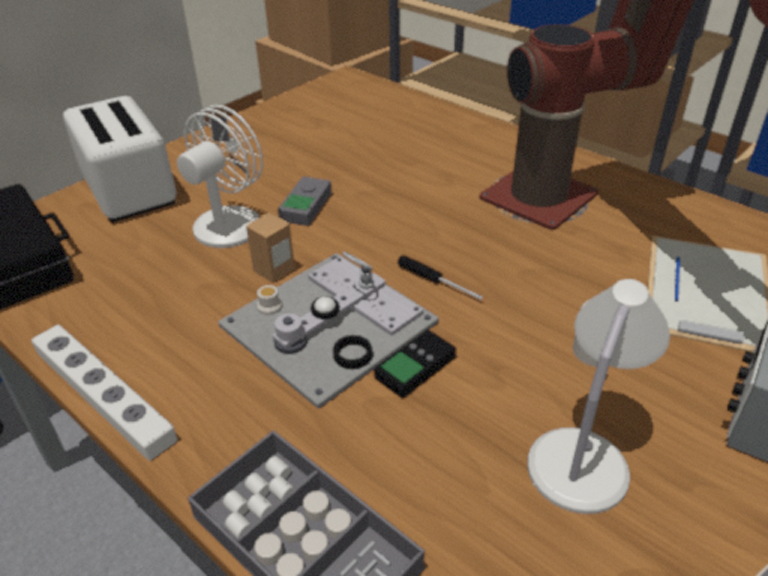

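Run:
```python
from h import *
for n,uv,z in [('hub',(409,217),72),('dome',(406,257),60),('ring',(403,298),108),('lampbase',(169,266),15),('shade',(131,300),250),('fanbase',(583,300),15),('mug',(205,384),92),('scrL',(320,371),15),('scrR',(412,368),15),('boardTL',(346,190),15),('boardTR',(476,201),15),('boardBL',(335,327),15),('boardBR',(466,335),15),('meter',(315,270),28),('box',(508,280),115)]:
    print(n,ray('top',(uv[0]/1.5,uv[1]/1.5),z).round(0))
for n,uv,z in [('hub',(289,322),72),('dome',(324,303),60)]: print(n,ray('scene',(uv[0]/1.5,uv[1]/1.5),z).round(0))
```

```text
hub [730. -58.  72.]
dome [647. -53.  60.]
ring [559. -47. 108.]
lampbase [623. 461.  15.]
shade [539. 435. 250.]
fanbase [ 567. -439.   15.]
mug [378. 348.  92.]
scrL [403. 125.  15.]
scrR [413. -72.  15.]
boardTL [798.  79.  15.]
boardTR [ 779. -206.   15.]
boardBL [498.  96.  15.]
boardBR [ 486. -187.   15.]
meter [619. 141.  28.]
box [ 599. -255.  115.]
hub [737. -50.  72.]
dome [653. -50.  60.]
```

{"op": "move_arm", "data": {
  "increments": [
    [[0, 0, 50, 0, 0], [0, 0, 100, 0, 0], [0, 0, 150, 0, 0], [0, 0, 200, 0, 0], [0, 0, 250, 0, 0], [0, 0, 300, 0, 0], [0, 0, 350, 0, 0], [0, 0, 400, 0, 0], [0, 0, 450, 0, 0], [0, 0, 500, 0, 0], [0, 0, 550, 0, 0], [0, 0, 600, 0, 0]]
  ]
}}

```text
clock: 1.3
position: [216.6, 550.5, 748.5]
ee_rot: [0.584, 3.086, 0.02]
force: [0.2, 1.1, -1.0]
opening: -0.006
gripper_force: 0.0
```

{"op": "move_arm", "data": {
  "increments": [
    [[0, 0, 100, 0, 0], [0, 0, 100, 0, 0], [0, 0, 100, 0, 0]]
  ]
}}

```text
clock: 1.6
position: [199.5, 509.3, 791.0]
ee_rot: [0.581, 3.075, 0.085]
force: [0.1, 0.2, 0.5]
opening: -0.004
gripper_force: 0.0
```

Run:
```python
from h import *
from scipy.spatial.transform import Rotation as R
s=r.sense();print(s['joint_pos'].round(3),s['position'].round(1),R.from_rotvec(s['ee_rot']).as_matrix()[:,2].round(3))
```

```text
[ 1.049  0.473  0.088  0.013  2.525 -0.138] [199.5 509.3 791. ] [ 0.021  0.051 -0.998]
```

{"op": "move_arm", "data": {
  "increments": [
    [[20, -35, -30, 0, 0], [40, -70, -60, 0, 0], [60, -105, -90, 0, 0], [80, -140, -120, 0, 0], [100, -175, -150, 0, 0], [120, -210, -180, 0, 0]]
  ]
}}

```text
clock: 2.2
position: [300.6, 336.6, 637.7]
ee_rot: [0.581, 3.076, 0.078]
force: [1.1, 0.3, 0.4]
opening: 0.004
gripper_force: 0.0
```

```bash
cat > st.py <<'E'
from h import *
from scipy.spatial.transform import Rotation as R
s=r.sense();M=R.from_rotvec(s['ee_rot']).as_matrix();print(round(s['clock'],2),s['joint_pos'].round(3),s['position'].round(1),s['force'].round(1),'\n',M.round(3))
E
python3 st.py
```

```text
2.2 [ 0.648 -0.159  1.178  0.029  2.079 -0.535] [300.6 336.6 637.7] [1.1 0.3 0.4] 
 [[-0.931  0.364  0.02 ]
 [ 0.365  0.93   0.047]
 [-0.001  0.051 -0.999]]
```

{"op": "move_arm", "data": {
  "increments": [
    [[22, -40, 0, 0.04, 0], [44, -80, 0, 0.08, 0], [66, -120, 0, 0.12, 0], [88, -160, 0, 0.16, 0], [110, -200, 0, 0.2, 0], [132, -240, 0, 0.24, 0], [154, -280, 0, 0.28, 0], [176, -320, 0, 0.31, 0], [198, -360, 0, 0.31, 0], [204, -372, 0, 0.31, 0]]
  ]
}}

```text
clock: 3.2
position: [506.4, -37.8, 636.8]
ee_rot: [-0.107, -3.138, -0.077]
force: [0.6, 0.1, -0.3]
opening: 0.002
gripper_force: 0.0
```

{"op": "move_arm", "data": {
  "increments": [
    [[0, 0, 50, 0, 0], [0, 0, 100, 0, 0], [0, 0, 150, 0, 0], [0, 0, 200, 0, 0], [0, 0, 250, 0, 0], [0, 0, 300, 0, 0], [0, 0, 400, 0, 0], [0, 0, 500, 0, 0], [0, 0, 600, 0, 0], [0, 0, 600, 0, 0]]
  ]
}}

```text
clock: 4.2
position: [454.3, -24.5, 844.2]
ee_rot: [0.1, 3.086, 0.067]
force: [-0.0, 0.1, 0.0]
opening: -0.0
gripper_force: 0.0
```

```bash
python3 st.py
```

```text
4.2 [-0.267  0.362  0.088  0.115  2.647 -1.671] [454.3 -24.5 844.2] [-0.   0.1  0. ] 
 [[-0.996  0.063  0.054]
 [ 0.066  0.997  0.042]
 [-0.052  0.045 -0.998]]
```

{"op": "move_arm", "data": {
  "increments": [
    [[-100, 0, 200, 0, 0], [-100, 0, 200, 0, 0], [-200, 0, 400, 0, 0], [-200, 0, 400, 0, 0], [-200, 0, 400, 0, 0], [-200, 0, 400, 0, 0]]
  ]
}}

```text
clock: 4.8
position: [414.9, -14.9, 876.0]
ee_rot: [0.101, 3.013, 0.047]
force: [-0.5, -0.4, -0.3]
opening: 0.001
gripper_force: 0.0
```

```bash
python3 st.py
```

```text
4.8 [-0.275  0.287  0.089  0.128  2.647 -1.662] [414.9 -14.9 876. ] [-0.5 -0.4 -0.3] 
 [[-0.99   0.065  0.127]
 [ 0.069  0.997  0.027]
 [-0.125  0.036 -0.991]]
```

{"op": "move_arm", "data": {
  "increments": [
    [[-200, 0, 400, 0, 0], [-200, 0, 400, 0, 0], [-200, 0, 400, 0, 0], [-200, 0, 400, 0, 0], [-200, 0, 400, 0, 0], [-200, 0, 400, 0, 0], [-200, 0, 400, 0, 0], [-200, 0, 400, 0, 0], [-200, 0, 400, 0, 0], [-200, 0, 400, 0, 0], [-200, 0, 400, 0, 0], [-200, 0, 400, 0, 0]]
  ]
}}

```text
clock: 6.0
position: [371.9, 7.1, 905.3]
ee_rot: [0.101, 2.939, 0.03]
force: [-0.7, 0.5, 0.3]
opening: -0.001
gripper_force: 0.0
```

```bash
python3 st.py
```

```text
6.0 [-0.25   0.21   0.089  0.132  2.647 -1.629] [371.9   7.1 905.3] [-0.7  0.5  0.3] 
 [[-0.978  0.066  0.2  ]
 [ 0.07   0.997  0.014]
 [-0.199  0.027 -0.98 ]]
```

{"op": "move_arm", "data": {
  "increments": [
    [[-300, -15, 500, 0, 0], [-300, -15, 500, 0, 0], [-300, -15, 500, 0, 0], [-300, -15, 500, 0, 0]]
  ]
}}

```text
clock: 6.4
position: [330.4, 15.5, 929.6]
ee_rot: [0.102, 2.868, 0.012]
force: [-0.2, -0.5, 0.2]
opening: -0.0
gripper_force: 0.0
```

{"op": "move_arm", "data": {
  "increments": [
    [[-300, -15, 500, 0, 0], [-300, -15, 500, 0, 0], [-300, -15, 500, 0, 0], [-300, -15, 500, 0, 0]]
  ]
}}

```text
clock: 6.8
position: [291.6, 27.4, 948.4]
ee_rot: [0.103, 2.806, -0.004]
force: [-0.2, -0.6, 0.0]
opening: -0.002
gripper_force: 0.0
```

{"op": "move_arm", "data": {
  "increments": [
    [[-300, -15, 500, 0, 0], [-300, -15, 500, 0, 0], [-300, -15, 500, 0, 0], [-300, -15, 500, 0, 0]]
  ]
}}

```text
clock: 7.2
position: [250.4, 46.6, 963.4]
ee_rot: [0.104, 2.749, -0.022]
force: [0.4, -0.0, 0.2]
opening: 0.002
gripper_force: 0.0
```

```bash
python3 st.py
```

```text
7.2 [-0.183  0.015  0.089  0.084  2.647 -1.597] [250.4  46.6 963.4] [ 0.4 -0.   0.2] 
 [[-0.922  0.076  0.38 ]
 [ 0.07   0.997 -0.03 ]
 [-0.381 -0.001 -0.924]]
```

{"op": "move_arm", "data": {
  "increments": [
    [[-400, -30, 400, 0, 0], [-400, -30, 400, 0, 0], [-400, -30, 400, 0, 0], [-400, -30, 400, 0, 0]]
  ]
}}

```text
clock: 7.6
position: [172.6, 81.0, 975.7]
ee_rot: [0.108, 2.692, -0.044]
force: [-0.4, 0.5, 0.6]
opening: -0.001
gripper_force: 0.0
```

{"op": "move_arm", "data": {
  "increments": [
    [[-400, -30, 400, 0, 0], [-400, -30, 400, 0, 0], [-400, -30, 400, 0, 0], [-400, -30, 400, 0, 0]]
  ]
}}

```text
clock: 8.0
position: [107.3, 78.3, 979.4]
ee_rot: [0.102, 2.667, -0.042]
force: [-0.5, 0.4, -0.8]
opening: -0.002
gripper_force: 0.0
```

{"op": "move_arm", "data": {
  "increments": [
    [[-400, -30, 400, 0, 0], [-400, -30, 400, 0, 0], [-400, -30, 400, 0, 0], [-400, -30, 400, 0, 0]]
  ]
}}

```text
clock: 8.4
position: [89.5, 43.4, 983.7]
ee_rot: [0.104, 2.649, -0.028]
force: [0.3, -0.6, -1.1]
opening: 0.003
gripper_force: 0.0
```

```bash
python3 st.py
```

```text
8.4 [ 1.185 -0.076  0.089 -1.244  2.647 -1.548] [ 89.5  43.4 983.7] [ 0.3 -0.6 -1.1] 
 [[-0.879  0.079  0.47 ]
 [ 0.068  0.997 -0.039]
 [-0.471 -0.002 -0.882]]
```

{"op": "move_arm", "data": {
  "increments": [
    [[40, 0, -20, 0, 0], [80, 0, -40, 0, 0], [120, -10, -60, 0, 0], [160, -20, -80, 0, 0], [200, -30, -100, 0, 0], [240, -40, -120, 0, 0], [280, -50, -150, 0, 0], [310, -60, -190, 0, 0], [340, -70, -230, 0, 0], [350, -80, -280, 0, 0]]
  ]
}}

```text
clock: 9.4
position: [219.0, 35.8, 904.3]
ee_rot: [0.112, 2.641, -0.037]
force: [-0.0, 1.5, 1.4]
opening: 0.001
gripper_force: 0.0
```

```bash
python3 st.py
```

```text
9.4 [-0.593 -0.464  0.76   0.333  2.37  -1.784] [219.   35.8 904.3] [-0.   1.5  1.4] 
 [[-0.875  0.086  0.476]
 [ 0.073  0.996 -0.047]
 [-0.479 -0.006 -0.878]]
```

{"op": "move_arm", "data": {
  "increments": [
    [[30, -5, -40, 0, 0], [60, -10, -80, 0, 0], [90, -20, -120, 0, 0], [110, -30, -160, 0, 0], [130, -40, -200, 0, 0], [150, -50, -245, 0, 0], [170, -55, -290, 0, 0], [190, -60, -335, 0, 0], [210, -65, -380, 0, 0], [230, -70, -425, 0, 0], [245, -74, -470, 0, 0], [255, -74, -515, 0, 0], [265, -74, -560, 0, 0], [272, -74, -600, 0, 0], [277, -74, -640, 0, 0], [277, -74, -670, 0, 0], [277, -74, -673, 0, 0], [277, -74, -673, 0, 0]]
  ]
}}

```text
clock: 11.2
position: [496.7, -40.4, 228.3]
ee_rot: [0.106, 2.652, -0.03]
force: [-0.0, 0.2, 1.1]
opening: -0.002
gripper_force: 0.0
```

```bash
python3 st.py
python3 - <<'E'
from h import *
print(r.tip_reach)
a=snap('wrist','w1',1.5); b=snap('scene','s1'); c=snap('top','t1')
cv2.imwrite('pics/st1.png',np.hstack([cv2.resize(b[120:270,110:330],None,fx=1.8,fy=1.8),cv2.resize(c[110:260,170:390],None,fx=1.8,fy=1.8)]))
print(proj('wrist',[[563,-45,108],[732,-54,27]]))
E
```

```text
11.2 [-0.308 -0.473  2.251  0.134  0.89  -1.858] [496.7 -40.4 228.3] [-0.   0.2  1.1] 
 [[-0.88   0.08   0.467]
 [ 0.07   0.997 -0.04 ]
 [-0.469 -0.002 -0.883]]
11.0
[[249.44970016 182.67518828]
 [252.63659392 229.63263118]]
```

View pics/w1.png

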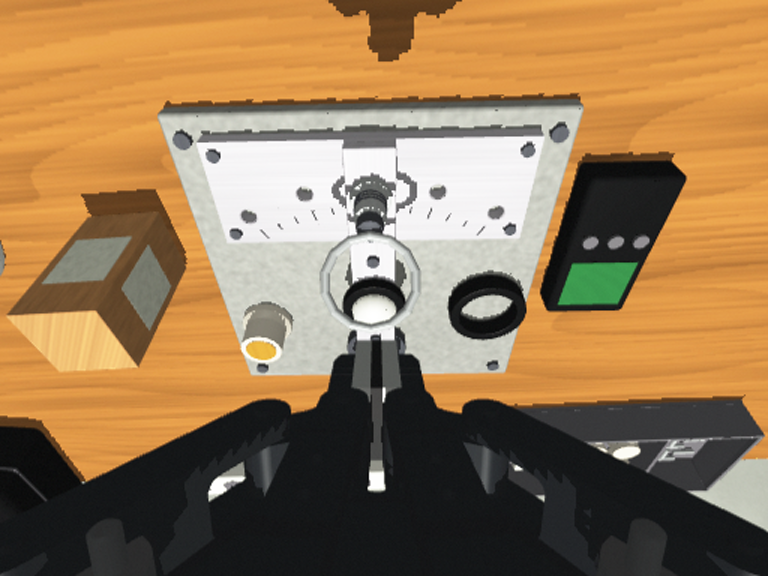

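View pics/st1.png

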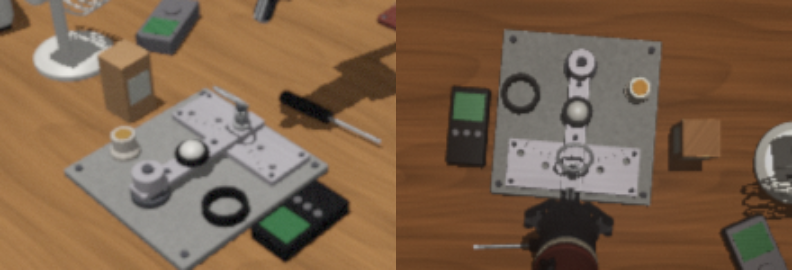

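Run:
```python
from h import *
for n,uv,z in [('ringc',(370,281),108),('foot',(371,235),88),('top',(371,328),128),('L',(419,281),108),('R',(321,281),108),('plateBL',(541,131),27),('plateBR',(197,136),27),('hole-.26',(305,194),27),('hole.26',(437,191),27)]:
    print(n,ray('wrist',np.array(uv)/1.5,z).round(1))
```

```text
ringc [568.8 -48.1 108. ]
foot [547.5 -45.9  88. ]
top [591.1 -49.1 128. ]
L [571. -17. 108.]
R [566.5 -79.2 108. ]
plateBL [515.2  70.6  27. ]
plateBR [ 501.2 -161.1   27. ]
hole-.26 [551.4 -96.5  27. ]
hole.26 [556.2   1.9  27. ]
```

{"op": "move_arm", "data": {
  "increments": [
    [[28, -3, -29, 0, 0], [40, -4, -50, 0, 0], [50, -5, -70, 0, 0], [58, -6, -85, 0, 0], [61, -6, -91, 0, 0], [61, -6, -91, 0, 0]]
  ]
}}

```text
clock: 11.95
position: [559.0, -42.8, 138.5]
ee_rot: [0.097, 2.65, -0.027]
force: [0.1, 0.7, 1.2]
opening: 0.001
gripper_force: 0.0
```

```bash
python3 st.py
python3 - <<'E'
from h import *
a=snap('wrist','w2',1.5); b=snap('scene','s2')
cv2.imwrite('pics/ws2.png',np.hstack([cv2.resize(a[100:384,120:400],None,fx=1.5,fy=1.5),cv2.resize(b[130:272,170:310],None,fx=2.5,fy=3)]))
E
```

```text
11.95 [-0.27  -0.156  2.196  0.155  0.625 -1.871] [559.  -42.8 138.5] [0.1 0.7 1.2] 
 [[-0.88   0.074  0.47 ]
 [ 0.064  0.997 -0.036]
 [-0.471 -0.002 -0.882]]
```

View pics/ws2.png

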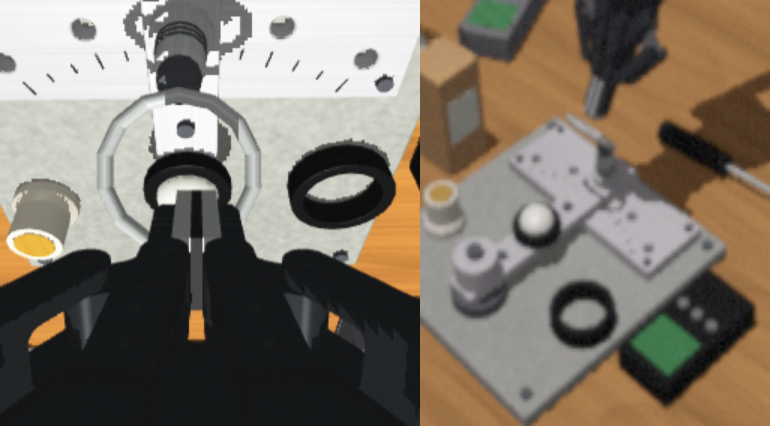

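Run:
```python
from h import *
for n,uv,z in [('c',(180,168),108),('L',(261,165),108),('R',(98,165),108),('foot',(180,90),88)]:
    print(n,ray('wrist',np.array([120+uv[0]/1.5,100+uv[1]/1.5]),z).round(1))
s=r.sense();d=np.array([.47,-.036,-.882]);print(proj('wrist',s['position']+11*d)*1.5-[180,150])
```

```text
c [563.3 -49.2 108. ]
L [563.9 -18.3 108. ]
R [559.4 -80.2 108. ]
foot [541.3 -47.6  88. ]
[[195.55382608 215.45054996]]
```

{"op": "move_arm", "data": {
  "increments": [
    [[0, -6, 0, 0, 0], [2, -6, -10, 0, 0], [5, -6, -18, 0, 0], [9, -6, -27, 0, 0], [14, -6, -36, 0, 0], [14, -6, -36, 0, 0], [14, -6, -36, 0, 0]]
  ]
}}

```text
clock: 12.75
position: [572.1, -48.4, 101.0]
ee_rot: [0.097, 2.652, -0.026]
force: [0.2, -0.2, 0.6]
opening: -0.002
gripper_force: 0.0
```

```bash
python3 st.py
python3 - <<'E'
from h import *
a=snap('wrist','w3',1.5); b=snap('scene','s3')
cv2.imwrite('pics/ws3.png',np.hstack([cv2.resize(a[100:384,120:400],None,fx=1.5,fy=1.5),cv2.resize(b[130:272,170:310],None,fx=2.5,fy=3)]))
E
```

```text
12.75 [-0.275 -0.05   2.182  0.182  0.536 -1.907] [572.1 -48.4 101. ] [ 0.2 -0.2  0.6] 
 [[-0.881  0.074  0.468]
 [ 0.064  0.997 -0.036]
 [-0.469 -0.001 -0.883]]
```

View pics/ws3.png

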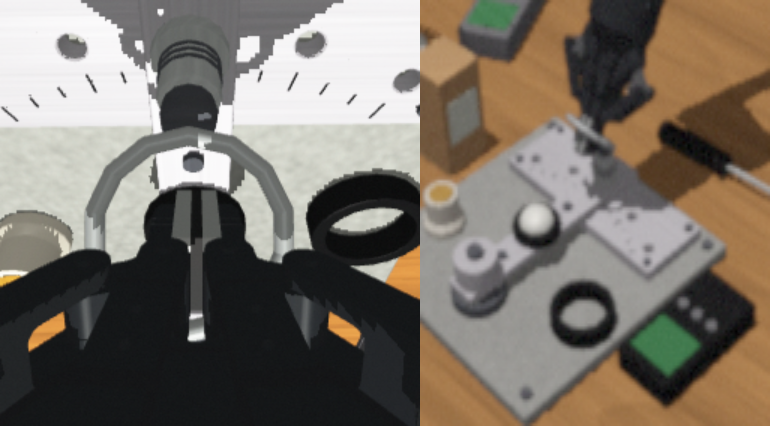

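{"op": "move_arm", "data": {
  "increments": [
    [[1, -1, 0, 0, 0], [2, -1, 0, 0, 0], [3, -1, 0, 0, 0], [3, -1, 0, 0, 0]]
  ]
}}

```text
clock: 13.25
position: [575.8, -49.7, 102.3]
ee_rot: [0.097, 2.649, -0.027]
force: [-0.1, -0.2, -0.6]
opening: 0.004
gripper_force: 0.0
```

{"op": "move_arm", "data": {
  "increments": [
    [[1, 0, 0, 0, 0], [2, 0, 0, 0, 0], [3, 0, 0, 0, 0], [3, 0, 0, 0, 0]]
  ]
}}

```text
clock: 13.65
position: [578.6, -49.6, 102.0]
ee_rot: [0.097, 2.65, -0.026]
force: [-0.4, 0.2, -0.2]
opening: -0.002
gripper_force: 0.0
```

Now lift slowly.

{"op": "move_arm", "data": {
  "increments": [
    [[0, 0, 2, 0, 0], [0, 0, 4, 0, 0], [0, 0, 6, 0, 0], [0, 0, 8, 0, 0], [0, 0, 8, 0, 0]]
  ]
}}

```text
clock: 14.15
position: [577.3, -49.3, 108.9]
ee_rot: [0.097, 2.653, -0.026]
force: [-2.9, 0.3, -2.2]
opening: 0.002
gripper_force: 2.2
```

{"op": "move_arm", "data": {
  "increments": [
    [[0, 0, 1, 0, 0], [0, 0, 2, 0, 0], [0, 0, 3, 0, 0], [0, 0, 4, 0, 0], [0, 0, 4, 0, 0]]
  ]
}}

```text
clock: 14.65
position: [577.4, -49.3, 113.0]
ee_rot: [0.097, 2.653, -0.026]
force: [-6.1, -0.1, -5.6]
opening: 0.0
gripper_force: 4.0
```

{"op": "move_arm", "data": {
  "increments": [
    [[0, 0, 2, 0, 0], [0, 0, 4, 0, 0], [0, 0, 6, 0, 0], [0, 0, 8, 0, 0], [0, 0, 8, 0, 0]]
  ]
}}

```text
clock: 15.15
position: [577.4, -49.2, 121.0]
ee_rot: [0.097, 2.653, -0.026]
force: [-5.2, 0.4, -6.5]
opening: -0.002
gripper_force: 4.2
```

{"op": "move_arm", "data": {
  "increments": [
    [[0, 0, 2, 0, 0], [0, 0, 4, 0, 0], [0, 0, 6, 0, 0], [0, 0, 8, 0, 0], [0, 0, 8, 0, 0]]
  ]
}}

```text
clock: 15.65
position: [577.3, -49.2, 129.0]
ee_rot: [0.097, 2.653, -0.026]
force: [-5.2, 0.4, -8.3]
opening: 0.002
gripper_force: 4.5
```

```bash
python3 st.py
python3 - <<'E'
from h import *
a=snap('wrist','w4',1.5); b=snap('scene','s4')
cv2.imwrite('pics/ws4.png',np.hstack([cv2.resize(a[100:384,120:400],None,fx=1.5,fy=1.5),cv2.resize(b[130:272,170:310],None,fx=2.5,fy=3)]))
E
```

```text
15.65 [-0.273 -0.087  2.154  0.163  0.602 -1.883] [577.3 -49.2 129. ] [-5.2  0.4 -8.3] 
 [[-0.881  0.073  0.467]
 [ 0.064  0.997 -0.035]
 [-0.468 -0.001 -0.884]]
```

View pics/ws4.png

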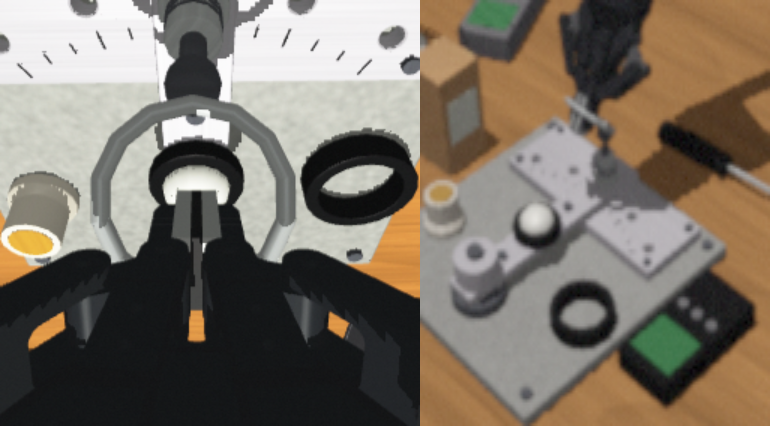

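{"op": "move_arm", "data": {
  "increments": [
    [[0, 0, 1, 0, 0], [0, 0, 2, 0, 0], [0.2, 3.1, 2, -0.02, 0], [0.5, 6.3, 2, -0.04, 0], [1, 10.2, 2, -0.065, 0], [1.5, 14.1, 2, -0.09, 0], [2.2, 18, 2, -0.115, 0], [2.9, 21.9, 2, -0.14, 0], [2.9, 21.9, 2, -0.14, 0], [2.9, 21.9, 2, -0.14, 0]]
  ]
}}

```text
clock: 16.75
position: [580.5, -26.8, 130.9]
ee_rot: [0.282, 2.641, -0.071]
force: [-4.7, 1.7, -9.6]
opening: 0.001
gripper_force: 4.5
```

```bash
python3 st.py
python3 - <<'E'
from h import *
a=snap('wrist','w5',1.5); b=snap('top','t5'); 
cv2.imwrite('pics/ws5.png',np.hstack([cv2.resize(a[100:384,120:400],None,fx=1.5,fy=1.5),cv2.resize(b[110:252,190:330],None,fx=2.5,fy=3)]))
E
```

```text
16.75 [-0.17  -0.079  2.142 -0.037  0.591 -1.503] [580.5 -26.8 130.9] [-4.7  1.7 -9.6] 
 [[-0.864  0.211  0.458]
 [ 0.186  0.977 -0.1  ]
 [-0.468 -0.001 -0.883]]
```

View pics/ws5.png

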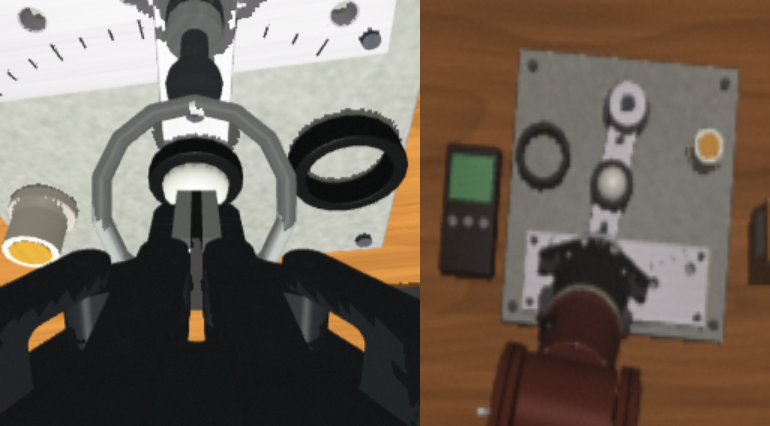

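{"op": "move_arm", "data": {
  "increments": [
    [[0.9, 3.9, 0, -0.025, 0], [1.8, 7.7, 0, -0.05, 0], [2.8, 11.5, 0, -0.075, 0], [3.7, 14.6, 0, -0.095, 0], [4.4, 16.8, 0, -0.11, 0], [5, 18.6, 0, -0.122, 0], [5, 18.6, 0, -0.122, 0], [5, 18.6, 0, -0.122, 0], [5, 18.6, 0, -0.122, 0]]
  ]
}}

```text
clock: 17.75
position: [585.6, -8.5, 131.1]
ee_rot: [0.444, 2.621, -0.111]
force: [-4.5, 2.4, -9.2]
opening: -0.003
gripper_force: 4.6
```

```bash
python3 st.py
python3 - <<'E'
from h import *
a=snap('wrist','w6',1.5); b=snap('top','t6'); 
cv2.imwrite('pics/ws6.png',np.hstack([cv2.resize(a[0:384,120:400],None,fx=1.5,fy=1.5)[:426],cv2.resize(b[110:252,190:330],None,fx=2.5,fy=3)]))
E
```

```text
17.75 [-0.084 -0.048  2.113 -0.205  0.612 -1.179] [585.6  -8.5 131.1] [-4.5  2.4 -9.2] 
 [[-0.834  0.329  0.443]
 [ 0.29   0.944 -0.155]
 [-0.469 -0.001 -0.883]]
```

View pics/ws6.png

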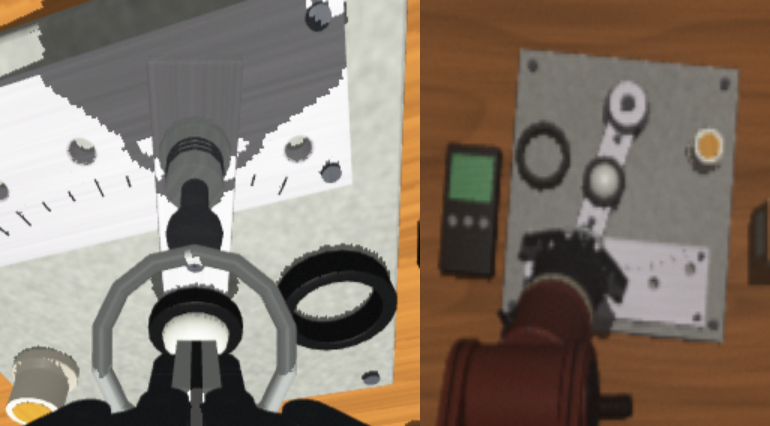

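Run:
```python
from h import *
f=lambda u,v,z:ray('wrist',np.array([120+u/1.5,v/1.5]),z)
H0=f(82,150,27);H2=f(298,148,27);print(H0,H2,np.linalg.norm(H2-H0))
c=H2-H0;n=np.array([c[1],-c[0]]);n/=np.linalg.norm(n);n*=np.sign(n[0]);print('hole dir',np.arctan2(n[1],n[0]))
a=(f(150,75,40)+f(243,75,40))/2;b=(f(158,220,40)+f(238,220,40))/2;print('arm',a,b,np.arctan2(*(b-a)[[1,0]]))
dm=f(195,330,58);print('dome',dm)
piv=(H0+H2)[:2]/2+n*190*np.cos(.262);print('pivot',piv)
for P in(a,b,dm):
    d=piv-P[:2];print(np.arctan2(d[1],d[0]))
```

```text
[541.74573714 -47.58564327  27.        ] [572.82895182  44.69171502  27.        ] 97.37184957167291
hole dir -0.3249081842286877
arm [524.55109847  13.12798023  40.        ] [586.34829928  -7.58424573  40.        ] -0.32339766965188743
dome [640.94112677 -28.14519263  58.        ]
pivot [731.20183078 -60.02927958]
-0.34024631283325063
-0.3473741561144163
-0.33956221182071816
```

{"op": "move_arm", "data": {
  "increments": [
    [[0, 0, -2, 0, 0], [0, 0, -4, 0, 0], [0, 0, -6, 0, 0], [0, 0, -8, 0, 0], [0, 0, -8, 0, 0]]
  ]
}}

```text
clock: 18.35
position: [585.7, -8.5, 123.1]
ee_rot: [0.444, 2.621, -0.111]
force: [-4.5, 3.2, -7.5]
opening: -0.002
gripper_force: 4.7
```

{"op": "move_arm", "data": {
  "increments": [
    [[0, 0, -2, 0, 0], [0, 0, -4, 0, 0], [0, 0, -4, 0, 0]]
  ]
}}

```text
clock: 18.65
position: [585.7, -8.6, 119.2]
ee_rot: [0.444, 2.621, -0.112]
force: [-5.6, 2.2, -7.2]
opening: -0.002
gripper_force: 4.7
```

{"op": "move_arm", "data": {
  "increments": [
    [[0, 0, -2, 0, 0], [0, 0, -4, 0, 0], [0, 0, -6, 0, 0], [0, 0, -8, 0, 0], [-1, 0, -10, 0, 0], [-3, 0.5, -13, 0, 0], [-5, 1, -16, 0, 0], [-5, 1, -16, 0, 0]]
  ]
}}

```text
clock: 19.45
position: [583.5, -8.1, 106.1]
ee_rot: [0.442, 2.614, -0.112]
force: [0.1, -0.5, 0.1]
opening: 0.002
gripper_force: 0.0
```

{"op": "move_arm", "data": {
  "increments": [
    [[-2, 0.5, 0, 0, 0], [-5, 2, 5, 0, 0], [-10, 3, 14, 0, 0], [-16, 5, 26, 0, 0], [-23, 8, 40, 0, 0], [-34, 12, 62, 0, 0], [-48, 16, 90, 0, 0], [-65, 18, 125, 0, 0], [-85, 18, 165, 0, 0], [-85, 18, 165, 0, 0], [-85, 18, 165, 0, 0]]
  ]
}}

```text
clock: 20.55
position: [496.9, 10.1, 271.9]
ee_rot: [0.443, 2.614, -0.112]
force: [0.1, -0.8, 0.0]
opening: -0.001
gripper_force: 0.0
```

```bash
python3 st.py
python3 - <<'E'
from h import *
a=snap('wrist','w7',1.5); b=snap('scene','s7')
cv2.imwrite('pics/ws7.png',np.hstack([cv2.resize(a[0:284,120:400],None,fx=1.5,fy=1.5),cv2.resize(b[130:272,170:310],None,fx=2.5,fy=3)]))
E
```

```text
20.55 [-0.051 -0.475  2.173 -0.162  0.972 -1.228] [496.9  10.1 271.9] [ 0.1 -0.8  0. ] 
 [[-0.831  0.329  0.449]
 [ 0.29   0.944 -0.156]
 [-0.475  0.    -0.88 ]]
```

View pics/ws7.png

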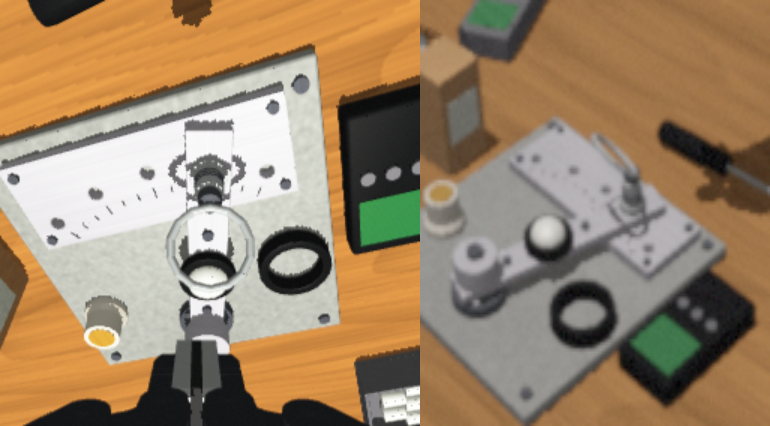

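Run:
```python
from h import *
f=lambda u,v,z:ray('wrist',np.array([120+u/1.5,v/1.5]),z)
for z in(108,120):
    L=f(254,248,z);R=f(167,248,z);c=f(210,248,z);d=np.array([733,-58])-c[:2];print(z,np.linalg.norm(L-R),c,np.linalg.norm(d),np.arctan2(d[1],d[0]))
```

```text
108 60.78928621933667 [567.02438965  -4.52190046 108.        ] 174.3783540491683 -0.31170145094664603
120 57.805656403844694 [557.94197698  -1.84061739 120.        ] 183.84555387347095 -0.31043244734545483
```

```bash
python3 -c "
from workcell import r
print(r.hand_in())"
```

```text
the job is handed in; nothing more can be done
None
```

I lifted the pin by its ring, swung the arm one hole towards the lamp (+0.262) and let the pin drop home. The gripper is clear and the job is handed in at about 20.6 s, but the hand-in returned no verdict. The closing picture fits a fully seated pin and shows nothing knocked. `move_arm` has no tilt command, so I got the roughly 28° hooking tilt by driving the arm against its reach and joint limits. Joint 3 read 0.088 against its 0.09 limit while I did that, and joint 4 read -1.244 against -1.24.

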